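# Turn the core carousel and load the yellow spindle

### The job

Turn the carousel (it has a black centre knob) until the yellow station stands in the middle of the open loading window. Then take the mounted asphalt core with the yellow collars from its rack and press its axle gently down into the slots of the yellow station, past the sprung catches, until both ends are fully home, and let go. Leave the blue spindle, the two standing cores, the bowl and the bottle alone.

Things in the scene. Friction and masses are not known exactly. Their poses are not given: they have to be found in the camera images.
- feeder: fixed white instrument, base 340 x 340 x 12 mm; origin under its centre, on the turntable's axis. A clear cover 340 x 340 mm, 92 to 96 mm above the table, has a 60 x 60 mm hole for the knob and an open loading window towards the robot: y -90 to +90, from the front edge x -170 to x -30 mm. A blue tab in front, 20 mm wide, marks the window's middle
- window (a point): point of the feeder in the middle of the window, 120 mm to -x of the turntable axis and 58 mm above the table: the yellow station's point lies here when the carousel is turned right; axes those of the feeder
- turntable: aluminium disc 330 mm across, top 28 mm above the table, origin on its upright axis; turns many turns either way, drag 0.25 N m, stays where left. Four stations 120 mm from the axis: yellow (empty) to its own -x, blue (empty) to +x, red -y and green +y (loaded for good). Its x axis along the feeder's x axis: yellow station in the window
- knob (a point): black knob on the turntable's axis: upright bar 14 mm thick (its x), 56 mm long (its y, square to the radius of the yellow station), 100 to 134 mm above the table, on a black disc 54 mm across, top 104 mm; the point is 121 mm above the table, on the axis; axes those of the turntable. Turning more than about 1.5 rad takes several grasps
- yellow_station (a point): where the centre of a seated spindle lies, 58 mm above the table; -x outward from the turntable's axis, y along the axle, z up. Two yellow cheeks 10 mm thick, centred 38 mm to either side (y), 66 mm free between; each has an upright slot 12 mm wide, floor 53 mm above the table, open at the top and flared to about 28 mm at 85 mm height. Disc 30 mm below the point
- blue_station (a point): the same point of the blue station, of the same build, empty; not to be used
- yellow_core (a point): loose: centre of the spindle with yellow collars: a dark asphalt core 44 mm in diameter and 40 mm long on a steel axle 10 mm in diameter and 104 mm long (along y, lying level), yellow collars 20 mm in diameter and 6 mm thick against both faces of the core; 0.14 to 0.28 kg. It may roll about its y axis, so its x and z axes mean nothing. At the start 45 mm above the table in one of the racks
- blue_core (a point): the same for the spindle with blue collars, in the other rack; to be left alone
- rack_a: fixed dark steel rack, base 90 x 120 x 10 mm, origin under its centre; two fork posts 8 mm thick centred 40 mm to either side along its y, slot floors 40 mm above the table, tops 52 mm; an axle lies in them along the rack's y
- rack_b: a second rack like rack_a
- core_tall: loose asphalt core standing at the left, 60 mm in diameter, 80 mm high, origin under its centre; leave alone
- core_short: loose asphalt core at the left, 60 mm in diameter, 50 mm high; leave alone
- tin: loose aluminium bowl, 72 mm across, 40 mm high, at the right; leave alone
- wash_bottle: loose white bottle, 60 mm in diameter, 150 mm high, at the right; leave alone
- yellow_slot (a point): floor of the slot in the yellow cheek at +y of the station. On the outward side of each slot a sprung round white nose, 8 mm in diameter, sticks about 4.5 mm into the slot, centred 13 mm above the floor, and can slide back. The two noses stop an axle about 15 mm above home; its weight is not enough: 10 to 20 N downward in all pushes it past them, and they close over it
Mind the look-alikes: they are no part of the job. Leave any purple or red look-alike of the part that bears yellow_core alone.

How it is judged:
By the outcome, as a careful person would: the job done as asked, in the order asked, and still so for the second after the job is handed in, with the robot touching nothing.
It also fails if it takes over 64 s, if anything falls off the work surface, if the arm or the gripper's body presses on something with over 40 N, if the wrist force passes 120 N, or if a joint passes its speed limit or range.

### The arm

A 6-joint arm with a two-finger parallel gripper is mounted at the origin on the work surface. World frame = base frame: x ahead of the robot, y to its left, z up, the work surface at z = 0. Lengths are in mm, angles in rad, forces in N, time in s.
With the tool pointing down it reaches from about 350 to 775 mm from the base axis. Payload 7.3 kg.
Tool frame: the origin (TCP) lies midway between the tips of the shut fingers; the grasp point (between the pads) lies 19 mm behind it; z points along the fingers, y is the line along which they close (so a half turn about z gives the same grasp; the last joint's range is limited). The gripper opens to 92 mm and grips with 3 to 60 N. Pads are 19 mm wide; open, the fingers measure 130 mm over their backs; the gripper's body (75 mm by 190 mm) begins 47 mm behind the grasp point.
Start: joints at [-1.313, 0.342, 1.524, -0, 1.275, -0.146], TCP at [206.304, -482.787, 226.741] pointing down, gripper open.
Joint ranges: [-2.53, 2.53], [-0.77, 2.02], [0.04, 2.7], [-1, 4.14], [0.28, 2.66], [-3.11, 3.11]. Speed limits (rad/s): [2.57, 2.57, 3.14, 3.14, 3.14, 3.14].

### API

Orientations are given as [roll, pitch, yaw] about the fixed x, y, z axes, in that order (R = Rz(yaw) Ry(pitch) Rx(roll)).
In Python, from plant import bot gives the robot as it stands.
- The arm moves only by the tool jog_arm, never from a script. Its arguments are lists of equal length, an entry for each row: "dp": the shift along the tool's x, y, z in m, a list of three; "twist": the turn about the tool's z in degrees. A call has 1 to 10 rows; each row shifts and turns the commanded pose from where the row before left it, along the tool's axes as they then stand; what a row does not reach is not made up. A row lasts 1/8 s, in which the tool goes at most 62.5 mm and 10.7 degrees, less where a joint would pass 70% of its speed; a pose out of reach is approached as far as the arm can. A call is refused whole if a number of a shift passes 0.0625 or a number of a turn 10.7, either way. A call with a gripper value outside its range is refused whole. "jaw" is the finger opening in m, from 0 to 0.0918, set as the call begins (left out, the last holds). The fingers move at their own pace and stop on an object; the grip force is fixed at half the most. Time passes only in rows, so rows that do not move let the fingers close. It gives the time, the measured TCP pose, the force, the opening and the grip force at its end, in the units of the state.
- bot.get_obs(): the state, without advancing time (a new reading comes with each control period).
- bot.capture(name): name is "scene" or "top"; returns the picture (420x560x3 uint8, blue, green, red); there is no depth.
- bot.camera_params(name): a dict with "fx", "fy", "cx", "cy" (pixels), "k1" (the pictures are not rectified: a ray, as slopes to the right and down, at radius r is drawn at 1 + k1 r^2 times it, then the intrinsics apply), "R" (3x3) and "t" (3): a world point X has camera coordinates R X + t. Camera axes: x right, y down, z forward; pixel columns grow to the right and rows downward; lengths in mm; the calibration is good to about 2 mm. A picture is of the moment at which its call begins. camera_params takes no time and is no camera call.
- bot.close_job(): hands the job in; it is judged then, once.
Trained networks look in the newest picture that a camera, given by its name, has taken for a name from the list of things; names that differ only in an ending like _2 or _b are one class to them, and where a whole thing is asked for, a point or a joint stands for the part that bears it (a point fixed in the world has none). Each returns a list of dicts, best first, with "confidence" (0 to 1); they miss things now and then, are a little off and sometimes report something else, mostly with a low value. They report only what shows in the picture. A call takes as long as a camera call. They do not tell look-alikes from the thing itself.
- bot.find_in(camera, label): "bbox" ([centre column, centre row, width, height] in pixels, round what is visible of it).
- bot.masks_of(camera, label): "pixels" (420x560 bool, what is visible of it) and "bbox" ([centre column, centre row, width, height] in pixels, round what is visible of it).
The state is a dict: "time": time; "joint_positions": joint angles; "dq": joint speeds; "tau": joint torques, N m; "tool_pos": TCP position; "tcp_rot": TCP orientation; "contact_force": force on the tool from outside, world axes, zero at the start; "moment": the same for the moment, N m; "grip_width": finger opening in mm; "finger_force": force on a finger pad.
Only numpy, scipy, OpenCV 4.12 (cv2) and the standard library are available. Lean on these libraries where they do the work, as an engineer would, in place of code of your own. Each camera call takes 0.05 s, during which the arm holds its last target. There are 200 camera calls.

## Working session

There is one attempt and no reset: what is moved stays moved. The work goes in short steps, Python scripts to look and compute and a tool call to move; the robot and the scene stay as the last step left them, time stands still between calls to the robot, and variables do not carry over. Pictures are saved under pics/ and viewed, at most 10 in all, crops included, and the job is handed in when it is done.

Besides the shell and the picture viewer there is one more tool, called after ">>>" as a command line: name --pt "numbers of a row" for each row, then --argument value for the rest. jog_arm: Moves the arm, as the interface text tells. Its arguments: {"type":"object","properties":{"dp":{"type":"array"},"twist":{"type":"array"},"jaw":{"type":"number"}},"required":["dp","twist"]}

```bash
mkdir -p pics; cat > h.py <<'E'
import numpy as np, cv2
from plant import bot
def cam(n):
    p=bot.camera_params(n); return p,np.array(p["R"]),np.array(p["t"])
def proj(n,X):
    p,R,t=cam(n); c=np.atleast_2d(X)@R.T+t; s=c[:,:2]/c[:,2:]; s=s*(1+p["k1"]*(s**2).sum(1,keepdims=True))
    return s*[p["fx"],p["fy"]]+[p["cx"],p["cy"]]
def unproj(n,uv,z):
    p,R,t=cam(n); d=(np.atleast_2d(uv)-[p["cx"],p["cy"]])/[p["fx"],p["fy"]]; s=d.copy()
    for _ in range(20): s=d/(1+p["k1"]*(s**2).sum(1,keepdims=True))
    r=np.c_[s,np.ones(len(s))]@R; o=-R.T@t
    return o+r*((z-o[2])/r[:,2])[:,None]
E
python3 - <<'E'
from h import *
for n in("scene","top"):
    im=bot.capture(n); cv2.imwrite(f"pics/{n}0.png",im)
    p,R,t=cam(n); print(n,p["fx"],p["cx"],p["cy"],p["k1"],-R.T@t,R.round(2).tolist())
    for l in("feeder","turntable","knob","yellow_station","blue_station","yellow_core","rack_a","core_tall","tin"):
        print(l,[(round(d["confidence"],2),np.round(d["bbox"]).tolist()) for d in bot.find_in(n,l)[:4]])
o=bot.get_obs();print({k:np.round(v,3) for k,v in o.items()})
a=[cv2.imread(f"pics/{n}0.png") for n in("scene","top")]
E
```

```text
scene 487.6131562242387 282.01478906665466 217.45833772836326 -0.08586473440428978 [1095.66028035  -66.94334689 1170.53947156] [[0.12, 0.99, 0.0], [0.85, -0.1, -0.51], [-0.51, 0.06, -0.86]]
feeder [(0.93, [286.0, 283.0, 179.0, 171.0]), (0.46, [154.0, 261.0, 38.0, 22.0])]
turntable [(0.96, [281.0, 286.0, 87.0, 123.0]), (0.61, [401.0, 224.0, 50.0, 35.0])]
knob [(0.69, [282.0, 285.0, 85.0, 126.0])]
yellow_station [(0.57, [282.0, 286.0, 88.0, 123.0])]
blue_station [(0.94, [281.0, 282.0, 85.0, 125.0])]
yellow_core [(0.87, [155.0, 261.0, 40.0, 23.0]), (0.81, [147.0, 217.0, 34.0, 21.0]), (0.65, [162.0, 174.0, 16.0, 29.0])]
rack_a [(0.93, [400.0, 224.0, 52.0, 37.0]), (0.91, [158.0, 269.0, 51.0, 47.0])]
core_tall [(0.89, [458.0, 255.0, 33.0, 30.0])]
tin [(0.78, [116.0, 328.0, 29.0, 29.0])]
top 423.956064448911 279.7622929529539 214.52059814164355 -0.06464982920409114 [ 219.54988683   11.72283868 1301.2654331 ] [[0.05, -1.0, 0.01], [-0.97, -0.05, -0.22], [0.22, 0.0, -0.98]]
feeder [(0.81, [290.0, 185.0, 131.0, 130.0]), (0.54, [293.0, 201.0, 62.0, 74.0])]
turntable [(0.76, [294.0, 202.0, 68.0, 
[... 222 characters left out ...]
 27.0, 16.0]), (0.56, [296.0, 202.0, 64.0, 71.0])]
rack_a [(0.95, [177.0, 229.0, 42.0, 29.0])]
core_tall [(0.94, [143.0, 179.0, 21.0, 27.0])]
tin [(0.65, [422.0, 167.0, 21.0, 17.0])]
{'time': np.float64(1.0), 'joint_positions': array([-1.313,  0.342,  1.524, -0.   ,  1.275, -0.146]), 'dq': array([-0.001, -0.001, -0.001, -0.002, -0.001, -0.002]), 'tau': array([ 2.0000e-03, -4.3113e+01, -2.4448e+01,  7.2000e-02,  4.8000e-02,
        0.0000e+00]), 'tool_pos': array([ 206.3  , -482.781,  226.764]), 'tcp_rot': array([3.141, 0.   , 0.404]), 'contact_force': array([-0.09 ,  0.687, -0.456]), 'moment': array([-0.019, -0.008, -0.018]), 'finger_force': np.float64(0.0), 'grip_width': np.float64(91.515)}
```

View pics/scene0.png

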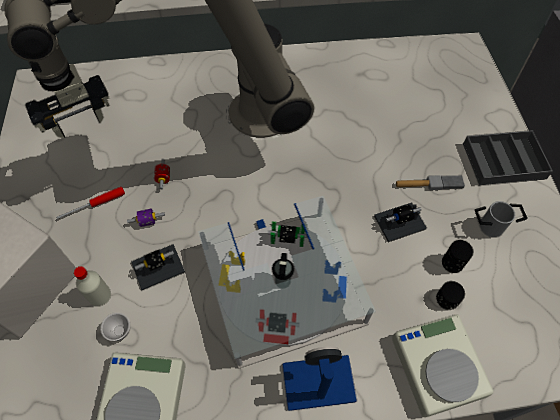

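View pics/top0.png

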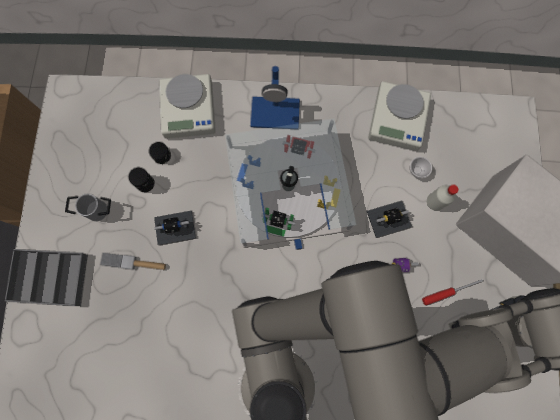

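The scene picture shows the feeder (286,283), with its yellow station at the right (232,270) and the green one in the window. Candidates for the yellow core in the scene picture:
- (155,261): spindle with yellow collars in a rack. This is my choice.
- (147,217): purple look-alike.
- (162,174): red look-alike.
- (403,215): blue core.

I'll check the choice in a close crop.

```bash
python3 - <<'E'
import cv2,numpy as np
s=cv2.imread("pics/scene0.png");t=cv2.imread("pics/top0.png")
f=lambda im,x,y,w,h,k:cv2.resize(im[y:y+h,x:x+w],(w*k,h*k),interpolation=cv2.INTER_CUBIC)
cv2.imwrite("pics/c1.png",f(s,185,195,200,150,4))
a=f(s,125,235,70,55,5);b=f(t,360,195,70,55,5)
c=f(t,222,130,140,120,4)
cv2.imwrite("pics/c2.png",np.hstack([c[:480],np.vstack([cv2.resize(a,(240,189)),cv2.resize(b,(240,189)),np.zeros((102,240,3),np.uint8)])]))
E
```

```text
(no output)
```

View pics/c1.png

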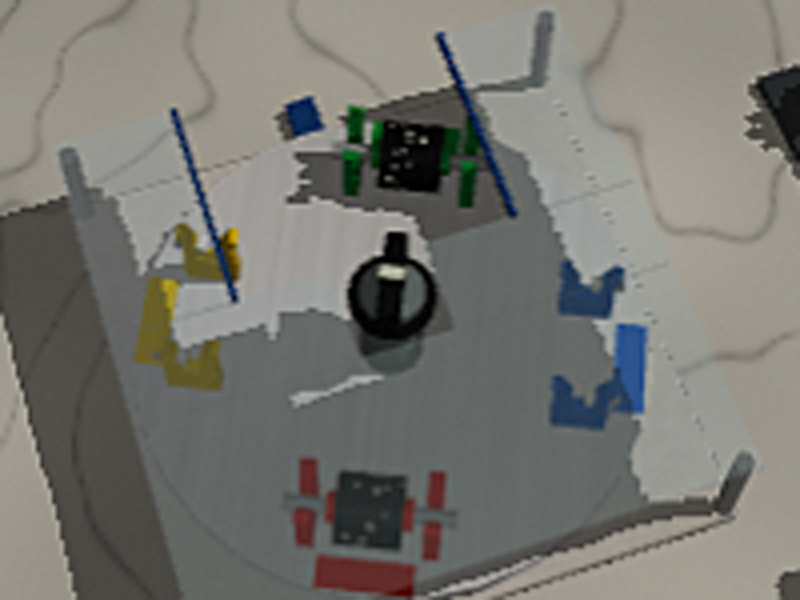

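View pics/c2.png

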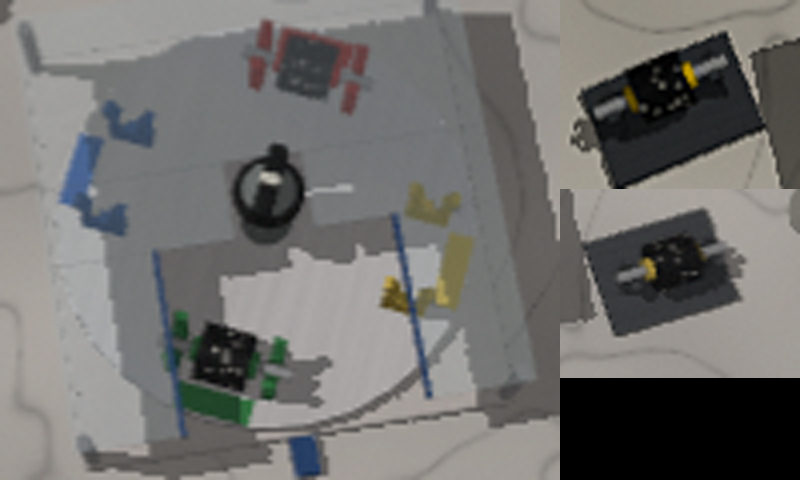

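The crop confirms the choice: yellow collars on the rack spindle at scene (155,260), top (394,216). The cover window is marked by two blue bars, and yellow sits to robot-right, so it needs about -90° of turning. Next I fit the poses from both views.

```bash
cat > fit.py <<'E'
from h import *
from scipy.optimize import least_squares as ls
def fit(pts,x0):  # pts: (cam,u,v,local xyz)
    def X(p):
        c,s=np.cos(p[2]),np.sin(p[2]); L=np.array([q[3] for q in pts],float)
        return np.c_[p[0]+c*L[:,0]-s*L[:,1],p[1]+s*L[:,0]+c*L[:,1],L[:,2]]
    def r(p):
        W=X(p); return np.concatenate([proj(q[0],W[i])[0]-q[1:3] for i,q in enumerate(pts)])
    o=ls(r,x0,loss="soft_l1"); return o.x, r(o.x).reshape(-1,2)
E
python3 - <<'E'
from fit import *
S=lambda a,b:("scene",185+a/4,195+b/4); T=lambda a,b:("top",222+a/4,130+b/4)
b=98
F=[S(173,108)+((-170,-90,b),),S(236,301)+((-30,-90,b),),S(440,35)+((-170,90,b),),S(514,215)+((-30,90,b),),
T(184,437)+((-170,90,b),),T(155,252)+((-30,90,b),),T(430,397)+((-170,-90,b),),T(395,214)+((-30,-90,b),)]
p,r=fit(F,[600,0,0]);print("feeder",p,r.round(1).tolist())
G=[S(412,157)+((0,120,64),),S(370,510)+((0,-120,64),),T(225,355)+((0,120,64),),T(308,67)+((0,-120,64),),S(397,255)+((0,0,134),)]
q,r=fit(G,[p[0],p[1],1.5]);print("tt",q,r.round(1).tolist())
C=[("scene",135.8,266.5,(0,-52,45)),("scene",173.1,253.1,(0,52,45)),("scene",154.7,259.8,(0,0,52)),
("top",376.9,220.7,(0,52,45)),("top",409.6,210.7,(0,-52,45)),("top",393.8,216.3,(0,0,52))]
C=[(c[0],c[1],c[2],(c[3][0],-c[3][1] if c[0]=="scene" and 0 else c[3][1],c[3][2])) for c in C]
c,r=fit(C,[500,-250,0]);print("core",c,r.round(1).tolist())
for n in("scene","top"):print(n,proj(n,[q[0],q[1],134]),proj(n,[q[0],q[1],104]))
E
```

```text
feeder [ 6.04229399e+02 -3.64441678e+00  2.07060811e-01] [[-0.7, -0.5], [-1.1, -1.3], [-0.9, -1.1], [-0.6, -0.8], [-0.8, -1.4], [-0.8, -1.5], [-0.8, -1.1], [-0.7, -1.2]]
tt [602.74933547  -2.16674151   1.34446034] [[-0.3, -2.2], [-0.3, -2.0], [-1.3, -0.6], [-1.1, -1.2], [-1.4, 3.1]]
core [ 515.73135734 -325.95857999   -5.97331528] [[-1.6, 0.4], [-0.3, -1.1], [-1.7, -1.6], [-0.9, -1.1], [-1.6, 0.3], [-1.1, -1.5]]
scene [[282.87717182 261.86913489]] [[282.8067222  267.28210854]]
top [[288.20865641 173.93597823]] [[287.94684532 177.1049864 ]]
```

```bash
cat > plan.py <<'E'
from h import *
def plan(tx,ty,tz,yaw,n,wrap=0):
    o=bot.get_obs(); P=np.array(o["tool_pos"]); y=o["tcp_rot"][2]+wrap
    print("now",P.round(1),np.round(o["tcp_rot"],3),"f",np.round(o["contact_force"],1),"g",round(float(o["grip_width"]),1),"t",o["time"],"q",np.round(o["joint_positions"],2))
    d=(np.array([tx,ty,tz])-P)/n; dy=(yaw-y)/n; dps=[];
    for i in range(n):
        a=y+dy*i; c,s=np.cos(a),np.sin(a)
        dps.append([round((c*d[0]+s*d[1])/1e3,4),round((s*d[0]-c*d[1])/1e3,4),round(-d[2]/1e3,4)])
    print(dps,"tw",round(-np.degrees(dy),2))
E
python3 -c "
from plan import *
plan(603.5,-3,200,2.915,16)"
```

```text
now [ 206.3 -482.8  226.8] [3.141 0.    0.404] f [-0.1  0.7 -0.5] g 91.5 t 1.0 q [-1.31  0.34  1.52 -0.    1.28 -0.15]
[[np.float64(0.0346), np.float64(-0.0178), np.float64(0.0017)], [np.float64(0.037), np.float64(-0.0122), np.float64(0.0017)], [np.float64(0.0384), np.float64(-0.0063), np.float64(0.0017)], [np.float64(0.0389), np.float64(-0.0002), np.float64(0.0017)], [np.float64(0.0385), np.float64(0.0059), np.float64(0.0017)], [np.float64(0.0371), np.float64(0.0118), np.float64(0.0017)], [np.float64(0.0348), np.float64(0.0175), np.float64(0.0017)], [np.float64(0.0316), np.float64(0.0227), np.float64(0.0017)], [np.float64(0.0277), np.float64(0.0274), np.float64(0.0017)], [np.float64(0.0231), np.float64(0.0314), np.float64(0.0017)], [np.float64(0.0179), np.float64(0.0346), np.float64(0.0017)], [np.float64(0.0122), np.float64(0.037), np.float64(0.0017)], [np.float64(0.0063), np.float64(0.0384), np.float64(0.0017)], [np.float64(0.0002), np.float64(0.0389), np.float64(0.0017)], [np.float64(-0.0059), np.float64(0.0385), np.float64(0.0017)], [np.float64(-0.0118), np.float64(0.0371), np.float64(0.0017)]] tw -8.99
```

>>> jog_arm --pt "0.035 -0.018 0.002" --pt "0.037 -0.012 0.002" --pt "0.038 -0.006 0.002" --pt "0.039 0 0.002" --pt "0.038 0.006 0.002" --pt "0.037 0.012 0.002" --pt "0.035 0.0175 0.002" --pt "0.032 0.023 0.002" --pt "0.028 0.027 0.002" --pt "0.023 0.031 0.002" --twist '[-9,-9,-9,-9,-9,-9,-9,-9,-9,-9]' --jaw 0.05

```text
time: 2.25
tool_pos: [455.2, -181.9, 206.8]
tcp_rot: [3.141, 0.0, 1.98]
contact_force: [1.1, -1.2, -0.4]
grip_width: 50.0
finger_force: 0.0
```

>>> jog_arm --pt "0.018 0.035 0.002" --pt "0.012 0.037 0.002" --pt "0.006 0.038 0.002" --pt "0 0.039 0.002" --pt "-0.006 0.038 0.001" --pt "-0.012 0.037 0" --pt "0 0 0" --twist '[-9,-9,-9,-9,-9,-9,0]'

```text
time: 3.12
tool_pos: [604.7, -2.0, 197.2]
tcp_rot: [3.141, 0.0, 2.921]
contact_force: [-0.3, 0.1, -0.4]
grip_width: 49.9
finger_force: 0.0
```

```bash
python3 -c "
from plan import *
plan(603.5,-3,107,2.915,3)
ims=[cv2.resize(bot.capture(n)[a:a+150,b:b+200],(800,600),interpolation=3)[:, :] for n,a,b in(('scene',195,185),('top',120,190))]
cv2.imwrite('pics/k1.png',np.hstack([cv2.resize(i,(400,300)) for i in ims]))"
```

```text
now [604.7  -2.  197.2] [3.141 0.    2.921] f [-0.3  0.1 -0.4] g 49.9 t 3.125 q [-0.13  0.51  1.34  0.    1.29 -1.48]
[[np.float64(0.0003), np.float64(-0.0004), np.float64(0.0301)], [np.float64(0.0003), np.float64(-0.0004), np.float64(0.0301)], [np.float64(0.0003), np.float64(-0.0004), np.float64(0.0301)]] tw 0.11
```

View pics/k1.png

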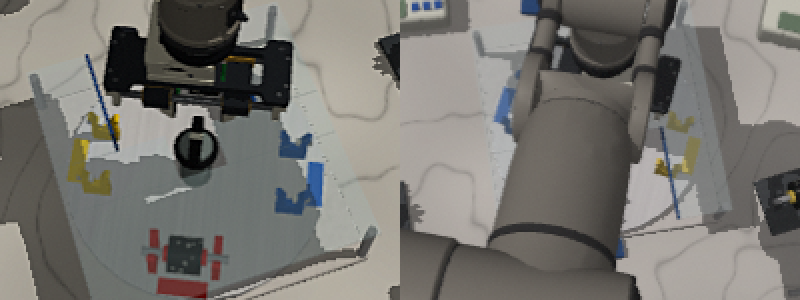

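The open fingers hang straight over the black knob at (196,145) in the left half. Descending to TCP z about 107 and closing.

>>> jog_arm --pt "0 0 0.025" --pt "0.001 -0.001 0.025" --pt "0 0 0.02" --pt "0 0 0.012" --pt "0 0 0.007" --pt "0 0 0" --twist '[0,0,0,0,0,0]'

```text
time: 3.98
tool_pos: [602.4, -5.1, 108.7]
tcp_rot: [-3.141, -0.0, 2.916]
contact_force: [-0.4, -0.4, -0.1]
grip_width: 50.5
finger_force: 0.0
```

>>> jog_arm --pt "0 0 0" --pt "0 0 0" --pt "0 0 0" --pt "0 0 0" --pt "0 0 0" --pt "0 0 0" --twist '[0,0,0,0,0,0]' --jaw 0

```text
time: 4.72
tool_pos: [603.6, -4.2, 110.3]
tcp_rot: [3.141, 0.003, 2.917]
contact_force: [0.6, 2.8, 6.4]
grip_width: 13.9
finger_force: 31.2
```

>>> jog_arm --pt "0 0 0" --pt "0 0 0" --pt "0 0 0" --pt "0 0 0" --pt "0 0 0" --pt "0 0 0" --pt "0 0 0" --pt "0 0 0" --pt "0 0 0" --twist '[4,8,9,9,9,9,8,6,3]'

```text
time: 5.85
tool_pos: [604.3, -3.6, 110.3]
tcp_rot: [3.137, 0.0, 1.781]
contact_force: [4.3, 5.9, 4.5]
grip_width: 13.9
finger_force: 32.6
```

>>> jog_arm --pt "0 0 0" --pt "0 0 0" --pt "0 0 0" --twist '[0,0,0]'

```text
time: 6.22
tool_pos: [604.3, -3.6, 110.3]
tcp_rot: [3.136, -0.0, 1.782]
contact_force: [3.5, 5.7, 4.1]
grip_width: 13.6
finger_force: 32.2
```

```bash
python3 -c "
from plan import *
plan(603.5,-3,107,1.778,3)
ims=[cv2.resize(bot.capture(n)[a:a+150,b:b+200],(800,600),interpolation=3) for n,a,b in(('scene',195,185),)]
cv2.imwrite('pics/k2.png',ims[0])"
```

```text
now [604.3  -3.6 110.3] [ 3.136 -0.     1.782] f [3.5 5.7 4.1] g 13.6 t 6.225 q [-0.13  0.59  1.46  0.    1.09 -0.35]
[[np.float64(0.0002), np.float64(-0.0002), np.float64(0.0011)], [np.float64(0.0002), np.float64(-0.0002), np.float64(0.0011)], [np.float64(0.0002), np.float64(-0.0002), np.float64(0.0011)]] tw 0.09
```

View pics/k2.png

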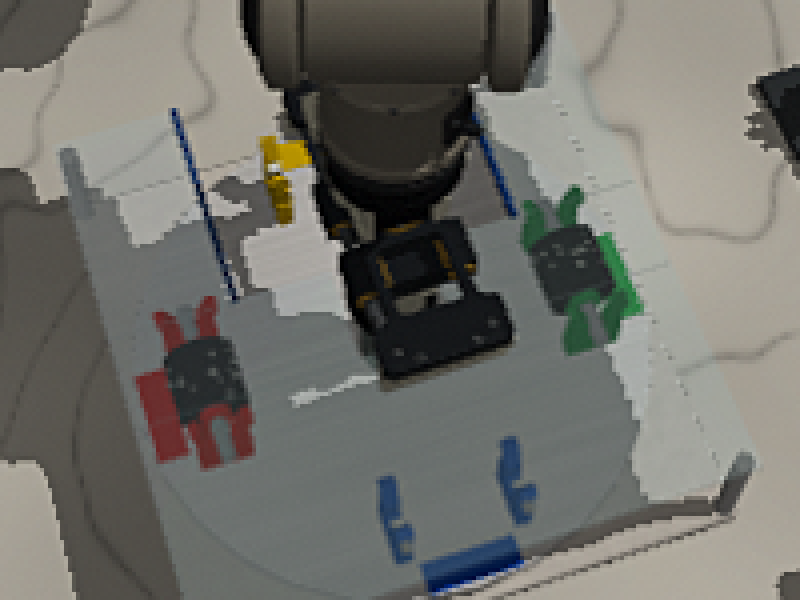

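The red, green and blue stations sit symmetrically now, with yellow in the window at (285,180) in the crop, partly hidden by the arm. I'll release, lift, and head for the core, and check the angle from there.

>>> jog_arm --pt "0 0 0" --pt "0 0 0" --pt "0 0 -0.01" --pt "0 0 -0.03" --pt "0 0 -0.04" --pt "0 0 -0.02" --twist '[0,0,0,0,0,0]' --jaw 0.075

```text
time: 7.02
tool_pos: [602.5, -5.1, 211.2]
tcp_rot: [3.14, 0.001, 1.782]
contact_force: [0.0, 0.1, -0.7]
grip_width: 68.9
finger_force: 0.0
```

```bash
python3 -c "
from plan import *
plan(515.7,-326,180,1.881,9)"
```

```text
now [602.5  -5.1 211.2] [3.140e+00 1.000e-03 1.782e+00] f [ 0.   0.1 -0.7] g 68.9 t 7.025 q [-0.14  0.5   1.32 -0.    1.32 -0.35]
[[np.float64(-0.0328), np.float64(-0.0169), np.float64(0.0035)], [np.float64(-0.0326), np.float64(-0.0173), np.float64(0.0035)], [np.float64(-0.0325), np.float64(-0.0176), np.float64(0.0035)], [np.float64(-0.0323), np.float64(-0.018), np.float64(0.0035)], [np.float64(-0.0321), np.float64(-0.0183), np.float64(0.0035)], [np.float64(-0.0319), np.float64(-0.0187), np.float64(0.0035)], [np.float64(-0.0317), np.float64(-0.019), np.float64(0.0035)], [np.float64(-0.0314), np.float64(-0.0194), np.float64(0.0035)], [np.float64(-0.0312), np.float64(-0.0197), np.float64(0.0035)]] tw -0.63
```

>>> jog_arm --pt "-0.033 -0.017 0.003" --pt "-0.0325 -0.017 0.003" --pt "-0.0325 -0.018 0.003" --pt "-0.032 -0.018 0.003" --pt "-0.032 -0.018 0.003" --pt "-0.032 -0.019 0.004" --pt "-0.032 -0.019 0.004" --pt "-0.031 -0.019 0.004" --pt "-0.031 -0.02 0.004" --pt "0 0 0" --twist '[-0.6,-0.6,-0.6,-0.6,-0.6,-0.6,-0.7,-0.7,-0.7,0]'

```text
time: 8.28
tool_pos: [513.5, -327.2, 177.2]
tcp_rot: [-3.14, -0.001, 1.879]
contact_force: [-0.3, 0.3, 0.5]
grip_width: 75.3
finger_force: 0.0
```

```bash
python3 -c "
from plan import *
plan(515.7,-326,31,1.881,4)
a=bot.capture('scene');b=bot.capture('top')
cv2.imwrite('pics/s3.png',a);cv2.imwrite('pics/t3.png',b)
f=lambda im,x,y,w,h:cv2.resize(im[y:y+h,x:x+w],(400,300),interpolation=3)
v=np.vstack([np.hstack([f(a,185,195,200,150),f(b,205,120,160,120)]),np.hstack([f(a,90,200,120,90),f(b,330,160,120,90)])])
cv2.imwrite('pics/v3.png',v)"
```

```text
now [ 513.5 -327.2  177.2] [-3.140e+00 -1.000e-03  1.879e+00] f [-0.3  0.3  0.5] g 75.3 t 8.275 q [-0.69  0.54  1.35 -0.    1.25 -1.  ]
[[np.float64(0.0001), np.float64(0.0006), np.float64(0.0365)], [np.float64(0.0001), np.float64(0.0006), np.float64(0.0365)], [np.float64(0.0001), np.float64(0.0006), np.float64(0.0365)], [np.float64(0.0001), np.float64(0.0006), np.float64(0.0365)]] tw -0.03
```

View pics/v3.png

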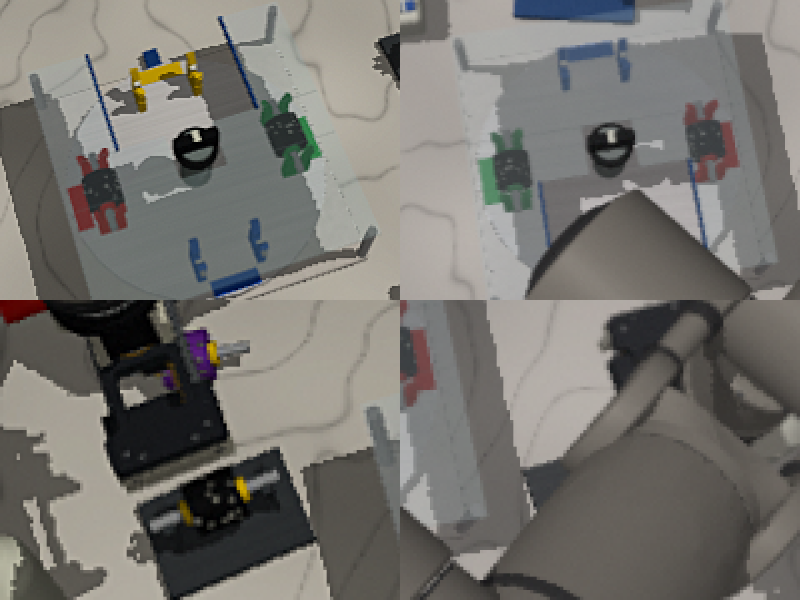

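Yellow now points to the blue tab. In the bottom-left crop the core lies untouched at (215,500), under the approaching gripper. Checking the angle and core numerically.

```bash
python3 - <<'E'
from fit import *
S=lambda a,b:("scene",185+a/2-.25,195+b/2-.25); T=lambda a,b:("top",205+(a-400)/2.5-.3,120+b/2.5-.3)
q,r=fit([S(287,132)+((0,120,64),),S(103,188)+((0,-120,64),),T(512,167)+((0,120,64),),T(709,142)+((0,-120,64),)],[600,0,.2]);print("tt",q,r.round(1).tolist())
B=lambda a,b:("scene",90+a/3.333-.35,200+(b-300)/3.333-.35)
U=lambda a,b:("top",360+a/3.43-.35,195+b/3.43-.35)
c,r=fit([B(150,526)+((0,-52,45),),B(278,476)+((0,52,45),),U(58,88)+((0,52,45),),U(170,54)+((0,-52,45),)],[515,-326,.3]);print("core",c,r.round(1).tolist())
m=bot.masks_of("scene","yellow_station")
for d in m[:3]:print(d["confidence"],np.round(d["bbox"]))
Y,X=np.nonzero(np.zeros((1,1)))
im=cv2.imread("pics/s3.png");h=cv2.cvtColor(im,cv2.COLOR_BGR2HSV);k=cv2.inRange(h,(20,150,70),(35,255,255));k[:,:240]=0;k[:,320:]=0;k[:210]=0;k[255:]=0
n,l,st,ce=cv2.connectedComponentsWithStats(k);print(st[1:],ce[1:])
print(proj("scene",[[604.3-120*np.cos(.207)+38*np.sin(.207)*s,-3.6-120*np.sin(.207)-38*np.cos(.207)*s,z] for s in(1,-1) for z in(53,85)]))
E
```

```text
tt [ 6.03203077e+02 -3.35980169e+00  1.95166089e-01] [[-0.6, 0.2], [-0.8, -0.6], [-0.5, 0.0], [-1.5, -1.0]]
core [ 5.16496713e+02 -3.26313711e+02  3.27609447e-01] [[-0.5, 0.0], [-0.6, -0.5], [-0.3, -0.6], [-1.2, 0.1]]
0.57 [278. 284.  81. 121.]
[[278 221   5   8  26]
 [250 226  27  12 172]
 [279 230   7  13  57]
 [280 237   1   1   1]
 [251 239   7  12  54]] [[280.         224.03846154]
 [262.69186047 231.37209302]
 [282.9122807  235.73684211]
 [280.         237.        ]
 [254.7037037  244.03703704]]
[[253.55888512 240.54385042]
 [252.97683235 234.60072923]
 [281.30651982 232.43111385]
 [281.34220219 226.36666519]]
```

>>> jog_arm --pt "0 0.0027 0.03" --pt "0 0 0.04" --pt "0 0 0.035" --pt "0 0 0.025" --pt "0 0 0.012" --pt "0 0 0.004" --pt "0 0 0" --twist '[-0.5,0,0,0,0,0,0]'

```text
time: 9.3
tool_pos: [518.3, -324.3, 32.5]
tcp_rot: [3.141, 0.001, 1.891]
contact_force: [-0.0, 0.2, 0.7]
grip_width: 75.3
finger_force: 0.0
```

>>> jog_arm --pt "0 0 0" --pt "0 0 0" --pt "0 0 0" --pt "0 0 0" --pt "0 0 0" --pt "0 0 0" --twist '[0,0,0,0,0,0]' --jaw 0.03

```text
time: 10.05
tool_pos: [517.0, -324.7, 31.9]
tcp_rot: [-3.14, 0.0, 1.891]
contact_force: [-5.7, -2.1, 2.4]
grip_width: 43.5
finger_force: 30.0
```

>>> jog_arm --pt "0 0 -0.006" --pt "0 0 -0.015" --pt "0 0 -0.03" --pt "0 0 -0.04" --pt "0 0 -0.035" --pt "0 0 0" --twist '[0,0,0,0,0,0]'

```text
time: 10.8
tool_pos: [519.5, -325.2, 161.8]
tcp_rot: [3.137, 0.006, 1.891]
contact_force: [0.3, -0.1, -1.3]
grip_width: 43.2
finger_force: 30.0
```

```bash
python3 -c "
from plan import *
plan(486.8,-27,150,1.775,9)"
```

```text
now [ 519.5 -325.2  161.8] [3.137 0.006 1.891] f [ 0.3 -0.1 -1.3] g 43.2 t 10.8 q [-0.68  0.55  1.37  0.    1.21 -1.  ]
[[np.float64(0.0326), np.float64(0.007), np.float64(0.0013)], [np.float64(0.0327), np.float64(0.0066), np.float64(0.0013)], [np.float64(0.0328), np.float64(0.0061), np.float64(0.0013)], [np.float64(0.0328), np.float64(0.0057), np.float64(0.0013)], [np.float64(0.0329), np.float64(0.0053), np.float64(0.0013)], [np.float64(0.033), np.float64(0.0049), np.float64(0.0013)], [np.float64(0.033), np.float64(0.0044), np.float64(0.0013)], [np.float64(0.0331), np.float64(0.004), np.float64(0.0013)], [np.float64(0.0331), np.float64(0.0036), np.float64(0.0013)]] tw 0.74
```

>>> jog_arm --pt "0.0325 0.007 0.0013" --pt "0.0325 0.0065 0.0013" --pt "0.033 0.006 0.0013" --pt "0.033 0.006 0.0013" --pt "0.033 0.005 0.0013" --pt "0.033 0.005 0.0013" --pt "0.033 0.0045 0.0013" --pt "0.033 0.004 0.0013" --pt "0.033 0.0035 0.0013" --pt "0 0 0" --twist '[0.7,0.7,0.7,0.7,0.7,0.8,0.8,0.8,0.8,0]'

```text
time: 12.05
tool_pos: [483.5, -24.0, 145.2]
tcp_rot: [-3.14, -0.001, 1.777]
contact_force: [0.3, -0.6, -1.5]
grip_width: 43.2
finger_force: 30.0
```

>>> jog_arm --pt "0 0 0" --pt "0 0 0" --twist '[0,0]'

```text
time: 12.3
tool_pos: [484.6, -26.9, 145.8]
tcp_rot: [-3.141, 0.0, 1.773]
contact_force: [0.1, 0.2, -2.1]
grip_width: 43.3
finger_force: 30.0
```

```bash
python3 -c "
from plan import *
plan(486.8,-27,100,1.775,3)
a=bot.capture('scene');b=bot.capture('top')
cv2.imwrite('pics/s4.png',a)
f=lambda im,x,y,w,h:cv2.resize(im[y:y+h,x:x+w],(800,600),interpolation=3)
cv2.imwrite('pics/v4.png',f(a,220,180,100,75))"
```

```text
now [484.6 -26.9 145.8] [-3.141  0.     1.773] f [ 0.1  0.2 -2.1] g 43.3 t 12.3 q [-0.21  0.36  1.75 -0.    1.04 -0.42]
[[np.float64(-0.0002), np.float64(0.0007), np.float64(0.0153)], [np.float64(-0.0002), np.float64(0.0007), np.float64(0.0153)], [np.float64(-0.0002), np.float64(0.0007), np.float64(0.0153)]] tw -0.04
```

View pics/v4.png

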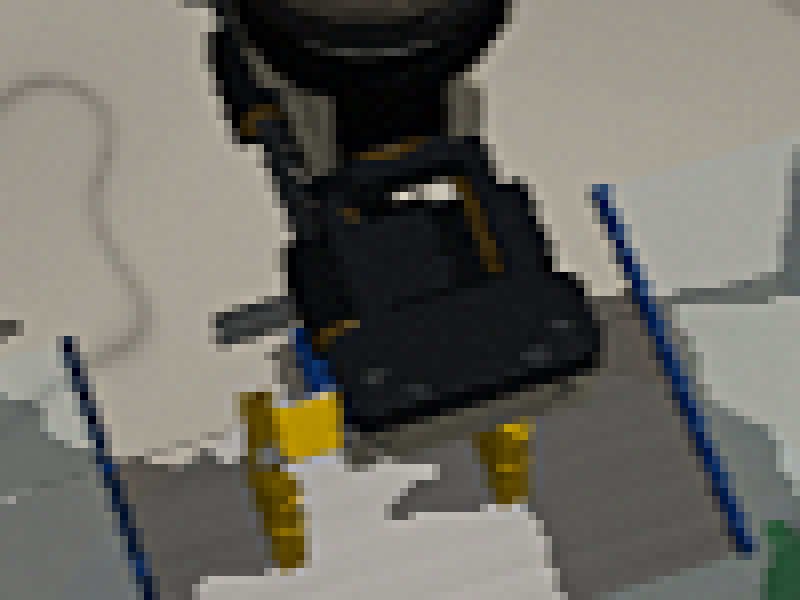

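```bash
python3 -c "
from h import *
d=np.array([np.cos(1.773),np.sin(1.773),0]);c=np.array([484.6,-26.9,159.8])
for L in(-52,-53.2,-56):
  for z in(155,160,164):
    e=c+L*d;e[2]=z;print(L,z,proj('scene',e).round(1))"
```

```text
-52 155 [[246.5 221.3]]
-52 160 [[246.4 220.2]]
-52 164 [[246.3 219.4]]
-53.2 155 [[246.  221.4]]
-53.2 160 [[245.9 220.4]]
-53.2 164 [[245.8 219.5]]
-56 155 [[244.9 221.7]]
-56 160 [[244.8 220.7]]
-56 164 [[244.7 219.8]]
```

>>> jog_arm --pt "-0.0015 0.002 0.01" --pt "0 0 0.02" --pt "0 0 0.02" --pt "0 0 0.012" --pt "0 0 0.006" --pt "0 0 0" --pt "0 0 0" --twist '[0,0,0,0,0,0,0]'

```text
time: 13.28
tool_pos: [487.3, -27.4, 78.5]
tcp_rot: [3.14, 0.001, 1.774]
contact_force: [0.2, -0.8, -1.5]
grip_width: 43.3
finger_force: 30.0
```

>>> jog_arm --pt "0 0 0.003" --pt "0 0 0.003" --pt "0 0 0.003" --pt "0 0 0" --twist '[0,0,0,0]'

```text
time: 13.78
tool_pos: [486.6, -27.2, 68.7]
tcp_rot: [-3.141, -0.0, 1.774]
contact_force: [0.0, 0.3, -1.5]
grip_width: 43.7
finger_force: 30.0
```

Free so far. On down in small steps.

>>> jog_arm --pt "0 0 0.002" --pt "0 0 0.002" --pt "0 0 0.002" --pt "0 0 0.002" --pt "0 0 0" --twist '[0,0,0,0,0]'

```text
time: 14.4
tool_pos: [486.7, -27.2, 60.8]
tcp_rot: [-3.141, -0.0, 1.774]
contact_force: [-0.6, -0.0, -2.4]
grip_width: 43.6
finger_force: 30.0
```

>>> jog_arm --pt "0 0 0.002" --pt "0 0 0.002" --pt "0 0 0" --twist '[0,0,0]'

```text
time: 14.78
tool_pos: [488.5, -27.5, 57.9]
tcp_rot: [3.138, 0.001, 1.773]
contact_force: [3.5, -0.4, 4.5]
grip_width: 43.2
finger_force: 29.9
```

>>> jog_arm --pt "0 0 0.002" --pt "0 0 0.002" --pt "0 0 0" --twist '[0,0,0]'

```text
time: 15.15
tool_pos: [488.5, -28.0, 55.5]
tcp_rot: [3.137, 0.003, 1.775]
contact_force: [-2.6, -0.6, 20.1]
grip_width: 43.6
finger_force: 30.0
```

>>> jog_arm --pt "0 0 0.002" --pt "0 0 0.002" --pt "0 0 0" --twist '[0,0,0]'

```text
time: 15.52
tool_pos: [488.1, -27.9, 50.0]
tcp_rot: [3.139, 0.002, 1.774]
contact_force: [2.2, -1.9, 5.7]
grip_width: 43.6
finger_force: 30.0
```

>>> jog_arm --pt "0 0 0.002" --pt "0 0 0.002" --pt "0 0 0" --twist '[0,0,0]'

```text
time: 15.9
tool_pos: [486.6, -27.2, 44.7]
tcp_rot: [-3.141, -0.0, 1.774]
contact_force: [0.2, -0.2, 1.1]
grip_width: 43.1
finger_force: 30.0
```

Past the catches. Pressing a little on to feel the floor.

>>> jog_arm --pt "0 0 0.001" --pt "0 0 0.001" --pt "0 0 0" --twist '[0,0,0]'

```text
time: 16.27
tool_pos: [486.7, -27.3, 44.4]
tcp_rot: [3.141, 0.0, 1.774]
contact_force: [-4.3, -0.6, 17.0]
grip_width: 43.4
finger_force: 30.0
```

>>> jog_arm --pt "0 0 0.001" --pt "0 0 0" --twist '[0,0]'

```text
time: 16.52
tool_pos: [486.7, -27.3, 44.2]
tcp_rot: [3.141, 0.001, 1.774]
contact_force: [-6.7, 1.1, 26.9]
grip_width: 43.4
finger_force: 30.0
```

Floor felt: the height stops at 44.2 while the force rises to 27 N. Letting go and lifting.

>>> jog_arm --pt "0 0 -0.002" --pt "0 0 0" --pt "0 0 0" --pt "0 0 0" --twist '[0,0,0,0]' --jaw 0.056

```text
time: 17.02
tool_pos: [486.5, -27.2, 43.6]
tcp_rot: [-3.141, -0.0, 1.774]
contact_force: [0.6, 0.2, -0.2]
grip_width: 55.8
finger_force: 0.0
```

>>> jog_arm --pt "0 0 -0.005" --pt "0 0 -0.015" --pt "0 0 -0.03" --pt "0 0 -0.04" --pt "0 0 -0.04" --pt "-0.03 -0.03 -0.02" --pt "-0.06 -0.03 0" --pt "-0.06 -0.03 0" --pt "-0.06 -0.02 0" --pt "0 0 0" --twist '[0,0,0,0,0,0,0,0,0,0]'

```text
time: 18.27
tool_pos: [423.1, -249.5, 195.0]
tcp_rot: [3.141, 0.002, 1.768]
contact_force: [-0.5, 0.3, -0.2]
grip_width: 56.3
finger_force: 0.0
```

```bash
python3 -c "
from plan import *
plan(486.8,-27,100,1.775,1)
a=bot.capture('scene');b=bot.capture('top')
f=lambda im,x,y,w,h:cv2.resize(im[y:y+h,x:x+w],(400,600),interpolation=3)
cv2.imwrite('pics/v5.png',np.hstack([f(a,225,200,80,120),f(b,250,140,80,120)]))"
```

```text
now [ 423.1 -249.5  195. ] [3.141e+00 2.000e-03 1.768e+00] f [-0.5  0.3 -0.2] g 56.3 t 18.275 q [-0.69  0.31  1.67 -0.    1.16 -0.89]
[[np.float64(0.2057), np.float64(0.1061), np.float64(0.095)]] tw -0.39
```

View pics/v5.png

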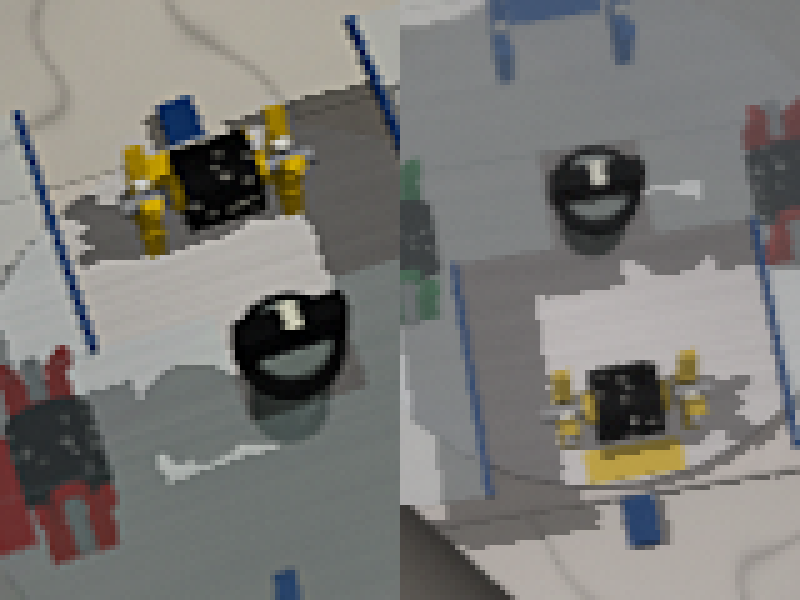

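The core with the yellow collars sits level in both slots, at (220,180) left and (627,400) right. The white noses are over the axle and the station faces the blue tab. Handing in.

```bash
python3 -c "
from plant import bot
print(bot.close_job())"
```

```text
the job is handed in; nothing more can be done
None
```

I turned the yellow station into the window, pressed the yellow-collared core past the catches until both ends were home, let go, and handed the job in at about 18 s.

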